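Shift the core grinder's gearbox into third

ROBOT

A 6-joint arm with a two-finger parallel gripper is mounted at the origin on a cart in front of the work surface, level with it; the furniture and walls round the work are solid. World frame = base frame: x ahead of the robot, y to its left, z up, the work surface at z = 0. Lengths are in mm, angles in rad, forces in N, time in s.
With the tool pointing down it reaches from about 275 to 1000 mm from the base axis. Payload 8.4 kg.
Tool frame: the origin (TCP) lies midway between the tips of the shut fingers; the grasp point (between the pads) lies 19 mm behind it; z points along the fingers, y is the line along which they close (so a half turn about z gives the same grasp; the last joint's range is limited). The gripper opens to 85 mm and grips with 20 to 120 N. Pads are 22 mm wide; open, the fingers measure 114 mm over their backs; the gripper's body (76 mm by 85 mm) begins 54 mm behind the grasp point. The pads swing forward as they close: fully open they stand 13 mm farther back than shut.
Start: joints at [-1.146, 0.353, 1.633, -0, 1.155, -0.002], TCP at [258.724, -568.937, 204.081] pointing down, gripper open.
Joint ranges: [-2.63, 2.63], [-0.92, 2.1], [0.06, 2.66], [-1.3, 4.44], [0, 2.69], [-3.02, 3.02]. Speed limits (rad/s): [2.22, 2.22, 2.79, 3.14, 3.14, 3.14].

INTERFACE

Orientations are given as [roll, pitch, yaw] about the fixed x, y, z axes, in that order (R = Rz(yaw) Ry(pitch) Rx(roll)).
In Python, from rig import * gives the robot as it stands.
- The arm moves only by the shell command python3 -m jog 'ROWS' [FORCE]. ROWS is JSON, a list of rows, each an object of numbers: "x", "y", "z": the shift along the tool's x, y, z in cm; "spin": the turn about the tool's z in rad; "grip": the closure, from 0 (fully open) to 1 (shut). In form: [{"x": .., "y": .., "z": .., "spin": .., "grip": ..}, ...]. A call has 1 to 20 rows; each row shifts and turns the commanded pose from where the row before left it, along the tool's axes as they then stand; what a row does not reach is not made up. A row lasts 1/12 s, in which the tool goes at most 41.7 mm and 7.16 degrees, less where a joint would pass 70% of its speed; a pose out of reach is approached as far as the arm can. A call with a gripper value outside its range is refused whole. The fingers move at their own pace and stop on an object; FORCE is the grip in N (left out, the last holds). Time passes only in rows, so rows that do not move let the fingers close. It gives the time, the measured TCP pose, the force, the opening and the grip force at its end, in the units of the state.
- sense(): the state, without advancing time (a new reading comes with each control period).
- grab_frame(name): name is "scene" or "top"; returns a dict with "pixels" (400x640x3 uint8, blue, green, red), "camera_matrix" (3x3 intrinsics, pixels), "rvec" (rotation vector, rad) and "tvec" (3), from world to camera coordinates, as OpenCV has them. Camera axes: x right, y down, z forward; pixel columns grow to the right and rows downward; lengths in mm; the calibration is good to about 2 mm. A picture is of the moment at which its call begins. There is no depth.
- sign_off(): hands the job in; it is judged then, once.
The state is a dict: "clock": time; "qpos": joint angles; "qvel": joint speeds; "joint_efforts": joint torques, N m; "eef_pos": TCP position; "tcp_rot": TCP orientation; "contact_force": force on the tool from outside, world axes, zero at the start; "wrist_torque": the same for the moment, N m; "opening": opening from 0.0 (shut) to 1.0 (fully open); "grasp_force": force on a finger pad.
Only numpy, scipy, OpenCV 4.12 (cv2) and the standard library are available. Lean on these libraries where they do the work, as an engineer would, in place of code of your own. Each camera call takes 0.05 s, during which the arm holds its last target. There are 200 camera calls.

TASK

Put the core grinder's gearbox into third: with the fingertips, gently push the red-knobbed gearstick along its slot to neutral, across the H-shaped gate to the right, then forward, away from the robot, into the slot marked with three dots until it is fully home, and leave it there. Only push the knob: do not squeeze it or pull it up, and never let the stick go into the four-dot slot, which is reverse. Leave the two asphalt cores and the caliper beside the gearbox where they lie.

Things in the scene. Friction and masses are not known exactly. Their poses are not given: they have to be found in the camera images.
- gearbox: Blue gearbox, fixed to the worktop: grey foot 190 (x) x 170 (y) x 10 mm, blue housing 150 x 132 mm, dark grey steel gate plate on top, 88 mm up; a steel shaft stub sticks out 42 mm on its +x side. Origin: centre of the underside; z up, x = forward, away from the operator (within 0.4 rad of world x), y = left.
- gate_centre (a point): Centre of the H-shaped gate, on top of the plate; axes as the gearbox's. Two lanes along x at y = +20 (left) and -20 mm (right), 19 mm wide, open from x = -26.5 to +26.5 mm, joined by a cross slot along y, 19 mm wide, at x = 0. White dots at the slot ends: front left one, rear left two, front right three, rear right four (reverse).
- stick_pivot (a point): Pivot of the gearstick inside the housing, under the gate's centre, 22 mm above the worktop. The 12 mm steel stick comes up through the gate and can only go where the H lets it, with 3.5 mm play to each side. It starts in the left lane, anywhere between the one-dot and the two-dot end.
- third_slot (a point): Point on the top of the gate plate (88 mm up) inside the front end of the three-dot slot, where the stick stands when fully home. Axes as the gearbox's.
- knob_centre (a point): Centre of the red ball knob, 38 mm in diameter, on the gearstick, 150 mm from the stick's pivot (172 mm above the worktop when upright, about 158 mm in a slot's end). A black collar of 18 mm diameter and then the bare stick lie below it. z runs along the stick.
- cradle (a joint): Sideways lean of the stick, rad: 0 upright, positive = right. -0.31 in the middle of the left lane, +0.31 in the middle of the right lane, stopped by the gate at about +-0.36. The knob lies 150 mm * sin(this) * cos(forward lean) to the right of the pivot. It takes about 2 N at the knob to move it and it stays where it is left.
- stick (a joint): Forward lean of the stick, rad: 0 = in line with the cross slot (neutral), positive = gearbox +x. The knob lies 150 mm * sin(this) forward of the pivot. The cross slot lets it pass within about +-0.05; the slot ends stop it at about +-0.30 (+0.30 on the right = fully home in third). About 2 N at the knob moves it; it stays where left.
- knob (a joint): How far the knob has been pulled up along the stick, m: 0 = seated, at most 0.012. A spring holds it down with about 10 N and pulls it back.
- core_light: Loose grey asphalt drill core standing upright, 87 mm in diameter, 66 mm high, left of the gearbox, about 0.9 kg. Origin: centre of its underside. A bystander.
- core_dark: Loose black asphalt drill core standing upright, 86 mm in diameter, 49 mm high, right of the gearbox, about 0.7 kg. Origin: centre of its underside. A bystander.
- vernier: Loose steel vernier caliper lying flat behind (+x of) the gearbox, 225 x 74 x 8 mm, its length along its own y. Origin: centre of its underside. A bystander.

How it is judged (in metres and radians):
On the way, in this order (a step that is already met when the one before it is completed fails the run):
1. the gearstick has been brought across to the right in neutral (value of joint cradle above 0.2 rad and value of joint stick between -0.12 and 0.12 rad).
2. the gearstick is forward in the three-dot slot (value of joint cradle above 0.2 rad and value of joint stick above 0.26 rad), for 0.2 s.
At the end, for the whole second after the job is handed in: The gearstick rests in the three-dot slot (sideways lean over 0.2 rad to the right), forward by more than 0.26 rad (the slot's end is at about 0.30), still, with the knob seated within 3 mm; both cores and the caliper are within 15 mm of where they began (all of step 2 and value of joint knob below 0.003 m and velocity of joint stick between -0.05 and 0.05 rad/s and distance of each of core_light, core_dark, vernier from where it was at the start of the episode below 0.015 m); the robot touches nothing.
It fails at once if the knob is pulled up more than 5 mm (value of joint knob above 0.005 m).
It fails at once if the gearstick is squeezed or forced: the fingers press on it or on the gearbox with over 40 N in all (contact force between the fingers and gearbox above 40 N).
It fails at once if the stick enters the four-dot slot (reverse) (value of joint cradle above 0.2 rad and value of joint stick below -0.15 rad).
It fails at once if a core or the caliper is lifted or pushed away (distance of any of core_light, core_dark, vernier from where it was at the start of the episode above 0.03 m).
It also fails if it takes over 51 s, if anything falls off the work surface, if the arm or the gripper's body presses on something with over 40 N, if the wrist force passes 120 N, or if a joint passes its speed limit or range.

## Working session

There is one attempt and no reset: what is moved stays moved. The work goes in short steps, Python scripts to look and compute and a shell command to move; the robot and the scene stay as the last step left them, time stands still between calls to the robot, and variables do not carry over. Pictures are saved under pics/ and viewed, at most 10 in all, crops included, and the job is handed in when it is done.

```bash
mkdir -p pics; python3 - <<'E'
from rig import *
import cv2,numpy as np
s=sense();print(s)
ims=[]
for n in("scene","top"):
    f=grab_frame(n);cv2.imwrite(f"pics/{n}0.png",f["pixels"])
    R=cv2.Rodrigues(np.array(f["rvec"]))[0];print(n,(-R.T@np.array(f["tvec"]).ravel()).round(),np.array(f["camera_matrix"]).round(1).tolist())
E
```

```text
{'clock': 0.0, 'qpos': array([-1.14642251e+00,  3.53650416e-01,  1.63412309e+00,  3.73681353e-06,
        1.15520498e+00, -2.39983965e-03]), 'qvel': array([-0.00038217, -0.00018836,  0.00062354,  0.00012009,  0.0010129 ,
        0.0007519 ]), 'joint_efforts': array([-7.11791381e-04, -6.05263138e+01, -3.42067194e+01, -2.36354573e-06,
        9.59174184e-03, -1.43004661e-05]), 'eef_pos': array([ 258.50160542, -568.47669613,  203.36502027]), 'tcp_rot': array([-3.14020684e+00, -6.74237555e-06,  4.26772140e-01]), 'contact_force': array([ 1.11513846,  0.09254888, -0.70644227]), 'wrist_torque': array([-0.01678571,  0.03536619,  0.02844124]), 'grasp_force': 0.0, 'opening': 1.0052685726127948}
scene [ -5. 988. 746.] [[501.1, 0.0, 325.7], [0.0, 501.1, 198.9], [0.0, 0.0, 1.0]]
top [ 362.  -31. 1202.] [[434.4, 0.0, 322.8], [0.0, 434.4, 203.2], [0.0, 0.0, 1.0]]
```

View pics/scene0.png

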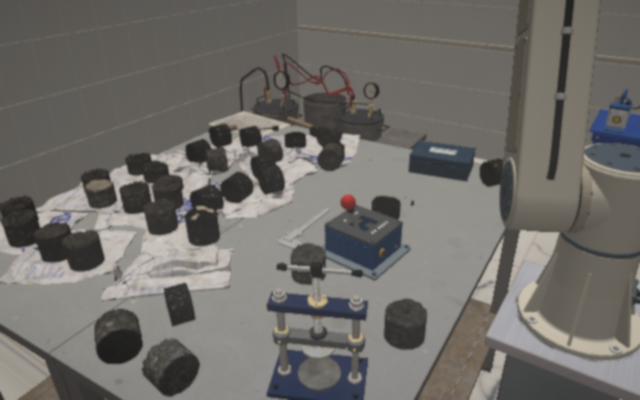

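View pics/top0.png

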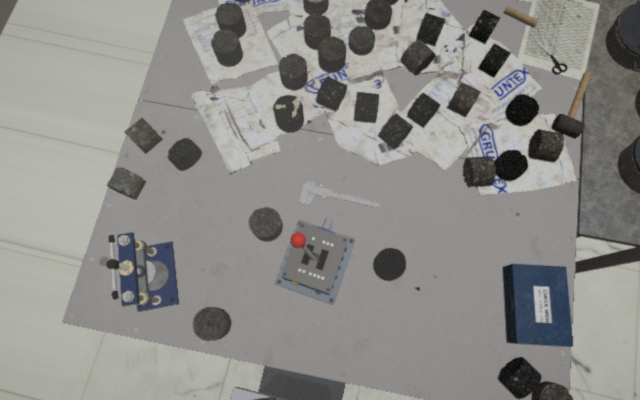

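The views show the red knob at top (298,240) and scene (348,201). The gearbox sits around top (316,260), yawed slightly clockwise, with the shaft stub at (328,224). The stick is in the left lane, forward.

```bash
cat > h.py <<'E'
from rig import *
import cv2,numpy as np
def cam(f):
    R=cv2.Rodrigues(np.array(f["rvec"]))[0];t=np.array(f["tvec"]).ravel();return np.array(f["camera_matrix"]),R,t
def ray(f,p):
    K,R,t=cam(f);return -R.T@t,R.T@np.linalg.inv(K)@np.array([p[0],p[1],1.])
def plane(f,p,z):
    c,d=ray(f,p);return c+d*(z-c[2])/d[2]
def proj(f,P):
    return cv2.projectPoints(np.array(P,float).reshape(-1,1,3),np.array(f["rvec"]),np.array(f["tvec"]),np.array(f["camera_matrix"]),None)[0].reshape(-1,2)
def red(f,win=None):
    h=f["pixels"].astype(int);m=(h[...,2]>110)&(h[...,1]<75)&(h[...,0]<75)
    n,l,s,c=cv2.connectedComponentsWithStats(m.astype(np.uint8))
    ok=[i for i in range(1,n) if s[i,4]>15 and (win is None or np.hypot(*(c[i]-win))<60)]
    i=max(ok,key=lambda i:s[i,4]);return c[i],s[i,4]
def tri(a,pa,b,pb):
    (c1,d1),(c2,d2)=ray(a,pa),ray(b,pb);d1/=np.linalg.norm(d1);d2/=np.linalg.norm(d2)
    A=sum(np.eye(3)-np.outer(d,d) for d in(d1,d2));v=sum((np.eye(3)-np.outer(d,d))@c for c,d in((c1,d1),(c2,d2)))
    x=np.linalg.solve(A,v);return x,abs((c2-c1)@np.cross(d1,d2)/np.linalg.norm(np.cross(d1,d2)))
E
python3 - <<'E'
from h import *
t=grab_frame("top");s=grab_frame("scene")
pt,a=red(t,(298,240));ps,b=red(s,(348,201));print(pt,a,ps,b,tri(t,pt,s,ps))
im=t["pixels"];hsv=cv2.cvtColor(im,cv2.COLOR_BGR2HSV)
# plate corners: non-blue dark grey inside; print blob of foot
c=cv2.resize(im[205:315,260:370],None,fx=5,fy=5,interpolation=cv2.INTER_CUBIC);cv2.imwrite("pics/c1.png",c)
# white dots on plate
g=im[225:300,270:360].min(2);m=(g>150).astype(np.uint8)
n,l,st,ce=cv2.connectedComponentsWithStats(m)
for i in range(1,n):
    p=ce[i]+[270,225];print(p.round(1),st[i,4],plane(t,p,88)[:2].round(1))
E
```

```text
[297.77058824 239.78235294] 170 [347.53191489 200.07446809] 94 (array([533.74568882,  73.69682471, 167.37076949]), np.float64(0.8478256792697078))
[312.9 238.1] 8 [560.6  44.7]
[325.3 242.4] 17 [557.   10.7]
[331.5 244.5] 6 [555.4  -6.2]
[299.  269.7] 7 [473.   59.9]
[303.5 271. ] 8 [472.4  47.9]
[310.  273.3] 7 [470.6  30.4]
[314.1 274.9] 8 [469.2  19.2]
[318. 276.] 9 [468.7   9. ]
[322.1 277.9] 8 [466.5  -2.3]
```

View pics/c1.png

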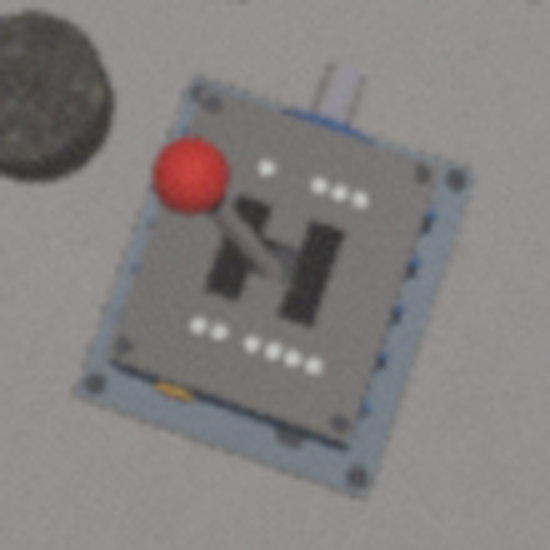

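The crop shows the gate. One-dot is at crop (267,168), three-dot at (340,193), two-dot at (210,329) and four-dot at (284,356). From these, the gate centre is about (514.6, 29), yaw about -0.104, and the knob is 14 mm forward in the left lane (lean about 0.10). I'll shut the fingers and travel to in front of the knob, staying above it.

```bash
python3 -m jog '[{"x":0,"y":0,"z":-1,"spin":0.11,"grip":1},{"x":0,"y":0,"z":-1,"spin":0.11,"grip":1},{"x":0,"y":0,"z":-1,"spin":0.11,"grip":1},{"x":0,"y":0,"z":-1,"spin":0.11,"grip":1},{"x":0,"y":0,"z":0,"spin":0.09,"grip":1},{"x":1.4,"y":-3.7,"z":0,"spin":0,"grip":1},{"x":1.4,"y":-3.7,"z":0,"spin":0,"grip":1},{"x":1.4,"y":-3.7,"z":0,"spin":0,"grip":1},{"x":1.4,"y":-3.7,"z":0,"spin":0,"grip":1},{"x":1.4,"y":-3.7,"z":0,"spin":0,"grip":1},{"x":1.4,"y":-3.7,"z":0,"spin":0,"grip":1},{"x":1.4,"y":-3.7,"z":0,"spin":0,"grip":1},{"x":1.4,"y":-3.7,"z":0,"spin":0,"grip":1},{"x":1.4,"y":-3.7,"z":0,"spin":0,"grip":1},{"x":1.4,"y":-3.7,"z":0,"spin":0,"grip":1},{"x":1.4,"y":-3.7,"z":0,"spin":0,"grip":1},{"x":1.4,"y":-3.7,"z":0,"spin":0,"grip":1},{"x":1.4,"y":-3.7,"z":0,"spin":0,"grip":1},{"x":1.4,"y":-3.7,"z":0,"spin":0,"grip":1},{"x":0,"y":0,"z":0,"spin":0,"grip":1}]' 20
cat >> h.py <<'E'
G=np.array([514.6,29.05]);Y=-0.104
def loc(p):
    d=np.array(p[:2])-G;c,s=np.cos(Y),np.sin(Y);return np.array([d[0]*c+d[1]*s,-d[0]*s+d[1]*c])
def knob():
    t=grab_frame("top");s=grab_frame("scene")
    try: k,e=tri(t,red(t,(315,245))[0],s,red(s,(350,205))[0]);print("knob",k.round(1),"loc",loc(k).round(1),"err",round(e,1))
    except Exception as x: print("no knob",x)
    q=sense();print("tcp",q["eef_pos"].round(1),"loc",loc(q["eef_pos"]).round(1),q["tcp_rot"].round(3),"F",q["contact_force"].round(1),round(q["clock"],2));return t,s
E
python3 -c "
from h import *
t,s=knob()"
```

```text
clock: 1.87
eef_pos: [509.5, -68.5, 244.2]
tcp_rot: [-3.139, -0.001, -0.099]
contact_force: [0.1, 0.1, 0.3]
opening: -0.003
grasp_force: 0.0
knob [533.6  74.  167.2] loc [14.3 46.6] err 0.9
tcp [507.3 -72.5 243.8] loc [   3.3 -101.8] [ 3.141e+00  1.000e-03 -1.000e-01] F [-0.1 -0.2  0.1] 1.97
```

```bash
python3 -m jog '[{"x":1.4,"y":-3.7,"z":0,"spin":0,"grip":1},{"x":1.4,"y":-3.7,"z":0,"spin":0,"grip":1},{"x":1.4,"y":-3.7,"z":0,"spin":0,"grip":1},{"x":1.4,"y":-3.7,"z":0,"spin":0,"grip":1},{"x":0,"y":0,"z":0,"spin":0,"grip":1},{"x":0,"y":0,"z":3,"spin":0,"grip":1},{"x":0,"y":0,"z":3,"spin":0,"grip":1},{"x":0,"y":0,"z":3,"spin":0,"grip":1},{"x":0,"y":0,"z":0.4,"spin":0,"grip":1},{"x":0,"y":0,"z":0,"spin":0,"grip":1},{"x":0,"y":0,"z":0,"spin":0,"grip":1}]'
python3 -c "
from h import *
t,s=knob()
cv2.imwrite('pics/s2.png',cv2.resize(s['pixels'][130:280,270:470],None,fx=3,fy=3))"
```

```text
clock: 2.88
eef_pos: [578.5, 66.6, 151.2]
tcp_rot: [-3.142, -0.001, -0.104]
contact_force: [0.4, 0.1, -0.3]
opening: 0.003
grasp_force: 0.0
no knob max() iterable argument is empty
tcp [579.4  67.1 152.2] loc [60.5 44.6] [-3.141e+00 -3.000e-03 -1.040e-01] F [ 0.2 -0.   0.1] 2.98
```

View pics/s2.png

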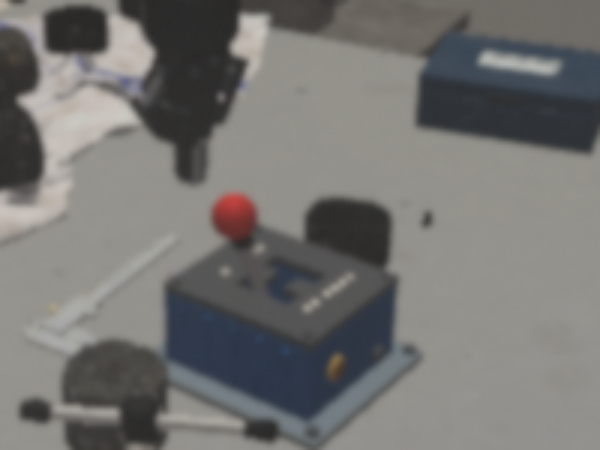

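The fingertips (crop (190,180)) stand in front (+x) of the knob (235,217). Next I'll push the knob back gently to neutral, using the single-view ray with the 150 mm knob sphere as the check.

```bash
python3 -m jog '[{"x":-0.5,"y":-0.2,"z":0.3,"spin":0,"grip":1},{"x":-0.5,"y":0,"z":0,"spin":0,"grip":1},{"x":-0.4,"y":0,"z":0,"spin":0,"grip":1},{"x":-0.3,"y":0,"z":0,"spin":0,"grip":1},{"x":-0.3,"y":0,"z":0,"spin":0,"grip":1},{"x":-0.3,"y":0,"z":0,"spin":0,"grip":1},{"x":-0.3,"y":0,"z":0,"spin":0,"grip":1},{"x":-0.2,"y":0,"z":0,"spin":0,"grip":1},{"x":0,"y":0,"z":0,"spin":0,"grip":1},{"x":0,"y":0,"z":0,"spin":0,"grip":1}]'
cat >> h.py <<'E'
def ks():
    """knob from scene view alone: ray meets the 150 mm sphere about the pivot"""
    s=grab_frame("scene");p,a=red(s,(350,205));c,d=ray(s,p);d=d/np.linalg.norm(d);o=c-np.array([G[0],G[1],22])
    b=o@d;D=b*b-(o@o-150**2);k=c+d*(-b-np.sqrt(max(D,0)));l=loc(k)
    k2=c+d*(-b+np.sqrt(max(D,0)))
    q=sense();print("px",p.round(1),a,"near",loc(k).round(1),k[2].round(1),"far",loc(k2).round(1),k2[2].round(1),"tcp loc",loc(q["eef_pos"]).round(1),q["eef_pos"][2].round(1),q["tcp_rot"].round(3),"F",q["contact_force"].round(1),round(q["clock"],2));return s
E
python3 -c "
from h import *
ks()"
```

```text
clock: 3.82
eef_pos: [551.3, 72.7, 148.0]
tcp_rot: [-3.141, -0.002, -0.103]
contact_force: [1.3, 1.4, 5.7]
opening: -0.003
grasp_force: 2.5
px [348.9 200.1] 100 near [13.5 41.6] 165.5 far [108.1 -87.4] 78.4 tcp loc [31.9 47.2] 147.9 [-3.141e+00 -2.000e-03 -1.030e-01] F [1.9 1.2 5.5] 3.87
```

```bash
python3 -c "
from h import *
s=ks();t=grab_frame('top')
a=cv2.resize(s['pixels'][160:260,300:430],None,fx=6,fy=6,interpolation=cv2.INTER_CUBIC)
cv2.imwrite('pics/s3.png',a[:600])
print(proj(s,sense()['eef_pos']))"
```

```text
px [348.9 200.1] 100 near [13.3 41.7] 165.5 far [108.1 -87.5] 78.2 tcp loc [32.  47.2] 147.9 [-3.141e+00 -2.000e-03 -1.030e-01] F [2.2 0.5 5.6] 3.92
[[341.32916055 205.04840669]]
```

View pics/s3.png

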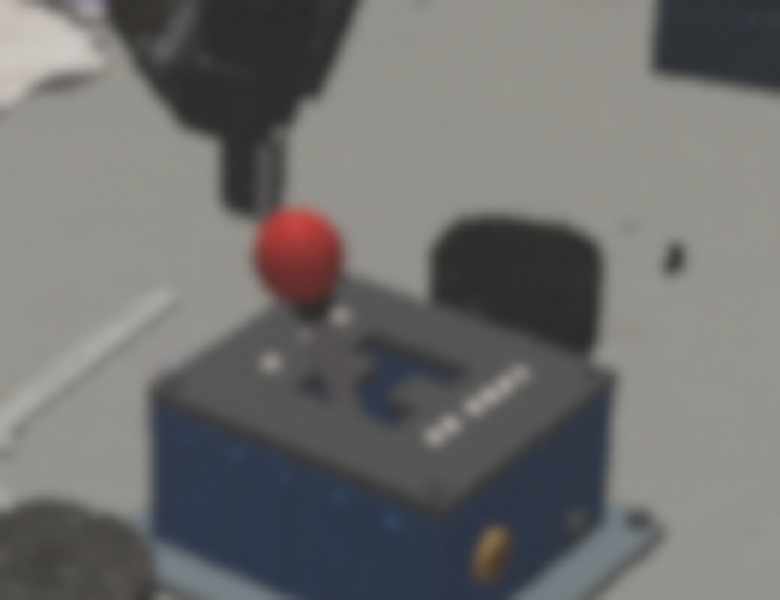

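The tip shows at px (341.7,196), but the TCP projects to (341,205). The real fingertips are therefore about 20 mm higher than assumed and ride on the ball's upper side. I'll back off, lower by about 25 mm and compare again.

```bash
python3 -m jog '[{"x":1,"y":0,"z":0,"spin":0,"grip":1},{"x":1,"y":0,"z":0,"spin":0,"grip":1},{"x":1,"y":0,"z":0,"spin":0,"grip":1},{"x":0,"y":0,"z":1.2,"spin":0,"grip":1},{"x":0,"y":0,"z":1.2,"spin":0,"grip":1},{"x":0,"y":0,"z":0,"spin":0,"grip":1},{"x":0,"y":0,"z":0,"spin":0,"grip":1}]'
python3 -c "
from h import *
s=ks();t=grab_frame('top')
q=sense()['eef_pos'];print(proj(s,q),proj(t,q),sense()['qpos'].round(3))
a=cv2.resize(s['pixels'][130:230,290:390],None,fx=5,fy=5,interpolation=cv2.INTER_CUBIC)
b=cv2.resize(t['pixels'][180:300,260:320],None,fx=5,fy=5,interpolation=cv2.INTER_CUBIC)[:500]
cv2.imwrite('pics/s4.png',np.hstack([a,b[:500]]))"
```

```text
clock: 4.55
eef_pos: [578.5, 69.2, 121.2]
tcp_rot: [3.141, 0.004, -0.103]
contact_force: [-0.3, -1.2, 0.4]
opening: 0.0
grasp_force: 0.0
px [349.3 200.5] 90 near [11.7 42.4] 165.4 far [107.8 -88.9] 76.6 tcp loc [60.  46.7] 122.1 [ 3.141e+00  2.000e-03 -1.030e-01] F [ 0.2 -0.8  0.1] 4.6
[[332.30130722 210.36385708]] [[304.8998618  226.18081647]] [0.116 0.38  1.795 0.    0.968 1.79 ]
```

View pics/s4.png

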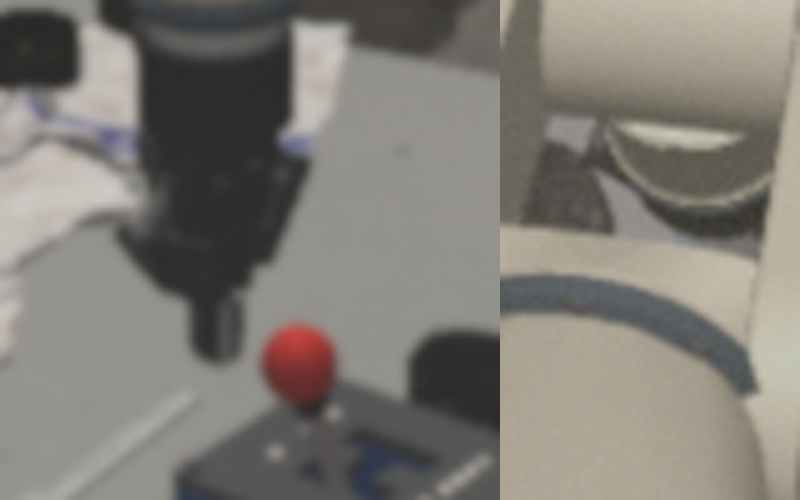

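```bash
python3 -c "
from h import *
s=grab_frame('scene');q=sense()['eef_pos']
for z in (122,130,140,150,160):print(z,[proj(s,q*[1,1,0]+[0,dy,z])[0].round(1) for dy in(-14,0,14)])
for dy in(-45,-30,-15):print(dy,proj(s,q+[0,dy,0])[0].round(1))"
```

```text
122 [array([335.1, 208.2]), array([332.2, 210.6]), array([329.2, 213. ])]
130 [array([335.1, 205.5]), array([332.2, 207.8]), array([329.1, 210.2])]
140 [array([335.1, 202. ]), array([332.1, 204.3]), array([329.1, 206.6])]
150 [array([335.1, 198.5]), array([332.1, 200.8]), array([329.1, 203.1])]
160 [array([335.1, 194.9]), array([332.1, 197.2]), array([329. , 199.5])]
-45 [341.5 202.8]
-30 [338.5 205.2]
-15 [335.4 207.7]
```

The column match shows this is a pure height offset: the tips are about 26 mm above the reported TCP, so now at about 148. That suits pushing below the ball's equator.

```bash
python3 -m jog '[{"x":-0.6,"y":0,"z":0,"spin":0,"grip":1},{"x":-0.6,"y":0,"z":0,"spin":0,"grip":1},{"x":-0.3,"y":0,"z":0,"spin":0,"grip":1},{"x":-0.3,"y":0,"z":0,"spin":0,"grip":1},{"x":-0.3,"y":0,"z":0,"spin":0,"grip":1},{"x":-0.3,"y":0,"z":0,"spin":0,"grip":1},{"x":0,"y":0,"z":0,"spin":0,"grip":1},{"x":0,"y":0,"z":0,"spin":0,"grip":1}]'
python3 -c "
from h import *
ks()"
```

```text
clock: 5.37
eef_pos: [556.5, 71.9, 123.3]
tcp_rot: [-3.141, -0.001, -0.103]
contact_force: [0.8, 0.3, -0.1]
opening: 0.003
grasp_force: 0.3
px [349.2 200.4] 99 near [12.1 42.2] 165.4 far [107.8 -88.5] 77.1 tcp loc [37.3 46.9] 123.2 [-3.141 -0.    -0.103] F [-0.4 -0.1  0.3] 5.42
```

```bash
python3 -m jog '[{"x":-0.3,"y":0,"z":0,"spin":0,"grip":1},{"x":-0.3,"y":0,"z":0,"spin":0,"grip":1},{"x":0,"y":0,"z":0,"spin":0,"grip":1},{"x":0,"y":0,"z":0,"spin":0,"grip":1}]'
python3 -c "
from h import *
ks()"
```

```text
clock: 5.75
eef_pos: [550.2, 72.5, 123.1]
tcp_rot: [-3.142, 0.0, -0.103]
contact_force: [0.9, 0.3, 0.7]
opening: -0.005
grasp_force: 0.5
px [351.1 201. ] 105 near [ 6.2 42.4] 165.8 far [105.  -93.8] 73.7 tcp loc [30.9 46.8] 123.1 [ 3.142  0.    -0.103] F [1.  0.1 0.2] 5.8
```

```bash
python3 -m jog '[{"x":-0.3,"y":0,"z":0,"spin":0,"grip":1},{"x":-0.3,"y":0,"z":0,"spin":0,"grip":1},{"x":0,"y":0,"z":0,"spin":0,"grip":1},{"x":0,"y":0,"z":0,"spin":0,"grip":1},{"x":1,"y":0,"z":0,"spin":0,"grip":1},{"x":2,"y":0,"z":0,"spin":0,"grip":1},{"x":0,"y":0,"z":-3,"spin":0,"grip":1},{"x":0,"y":0,"z":-3,"spin":0,"grip":1},{"x":0,"y":0,"z":-2,"spin":0,"grip":1},{"x":0,"y":-2,"z":0,"spin":0,"grip":1},{"x":0,"y":-4,"z":0,"spin":0,"grip":1},{"x":0,"y":0,"z":0,"spin":0,"grip":1}]'
python3 -c "
from h import *
ks();t,s=knob()"
```

```text
clock: 6.8
eef_pos: [581.7, 134.2, 203.7]
tcp_rot: [-3.139, -0.001, -0.102]
contact_force: [-1.0, -0.5, -0.6]
opening: 0.004
grasp_force: 0.0
px [353.8 202.2] 95 near [-2.3 43. ] 165.7 far [ 100.9 -100.9] 68.3 tcp loc [ 55.4 109.4] 203.1 [-3.141 -0.    -0.101] F [ 0.3 -0.7 -0.9] 6.85
knob [515.6  74.5 167.2] loc [-3.8 45.3] err 0.3
tcp [580.4 129.7 202.6] loc [ 55. 107.] [ 3.141e+00  1.000e-03 -1.020e-01] F [0.2 0.2 0.2] 6.95
```

Knob is about 3 mm behind neutral centre, within the ±7.5 mm window. Now to its left side, then push right.

```bash
python3 -m jog '[{"x":-2,"y":0,"z":0,"spin":0,"grip":1},{"x":-2,"y":0,"z":0,"spin":0,"grip":1},{"x":-1.8,"y":0,"z":0,"spin":0,"grip":1},{"x":0,"y":0,"z":3,"spin":0,"grip":1},{"x":0,"y":0,"z":3,"spin":0,"grip":1},{"x":0,"y":0,"z":1.8,"spin":0,"grip":1},{"x":0,"y":0.7,"z":0,"spin":0,"grip":1},{"x":0,"y":0.7,"z":0,"spin":0,"grip":1},{"x":0,"y":0.5,"z":0,"spin":0,"grip":1},{"x":0,"y":0.4,"z":0,"spin":0,"grip":1},{"x":0,"y":0.4,"z":0,"spin":0,"grip":1},{"x":0,"y":0.4,"z":0,"spin":0,"grip":1},{"x":0,"y":0.4,"z":0,"spin":0,"grip":1},{"x":0,"y":0,"z":0,"spin":0,"grip":1},{"x":0,"y":0,"z":0,"spin":0,"grip":1}]'
python3 -c "
from h import *
ks()"
```

```text
clock: 8.2
eef_pos: [519.1, 100.5, 125.3]
tcp_rot: [3.141, -0.0, -0.103]
contact_force: [-0.2, -0.3, -0.0]
opening: 0.001
grasp_force: 0.0
px [357.5 199.5] 67 near [-4.7 31.1] 168.7 far [  91.1 -105. ] 78.3 tcp loc [-3.2 71.6] 125.1 [ 3.141  0.    -0.103] F [0.9 0.3 0.5] 8.25
```

```bash
python3 -m jog '[{"x":0,"y":0.3,"z":0,"spin":0,"grip":1},{"x":0,"y":0.3,"z":0,"spin":0,"grip":1},{"x":0,"y":0.3,"z":0,"spin":0,"grip":1},{"x":0,"y":0.3,"z":0,"spin":0,"grip":1},{"x":0,"y":0.3,"z":0,"spin":0,"grip":1},{"x":0,"y":0.3,"z":0,"spin":0,"grip":1},{"x":0,"y":0,"z":0,"spin":0,"grip":1},{"x":0,"y":0,"z":0,"spin":0,"grip":1}]'
python3 -c "
from h import *
s=ks()
a=cv2.resize(s['pixels'][150:250,300:420],None,fx=5,fy=5,interpolation=cv2.INTER_CUBIC)
cv2.imwrite('pics/s5.png',a)"
```

```text
clock: 8.92
eef_pos: [516.9, 82.4, 124.9]
tcp_rot: [3.141, 0.001, -0.103]
contact_force: [-0.1, -0.2, 0.4]
opening: 0.002
grasp_force: 0.0
px [362.  195.1] 70 near [-3.3 10.4] 171.6 far [  76.3 -105.1] 97.1 tcp loc [-3.3 53.4] 124.8 [ 3.141e+00  1.000e-03 -1.030e-01] F [-0.  -1.2  0.3] 8.97
```

View pics/s5.png

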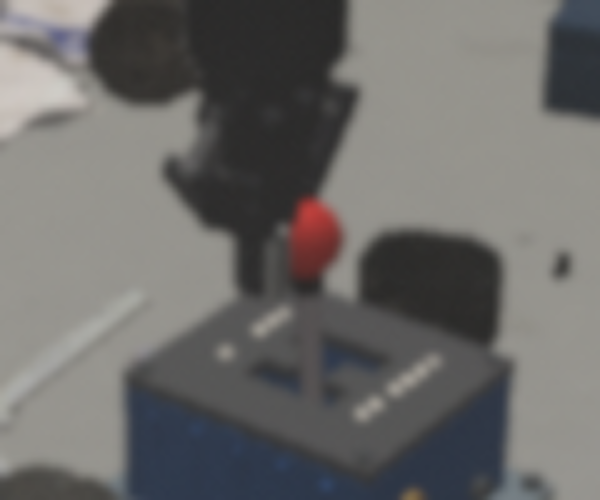

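The stick stands near upright in the cross slot, with the knob at crop (315,240) and the finger on its left. I'll keep pushing right.

```bash
python3 -m jog '[{"x":0,"y":0.4,"z":0,"spin":0,"grip":1},{"x":0,"y":0.4,"z":0,"spin":0,"grip":1},{"x":0,"y":0.4,"z":0,"spin":0,"grip":1},{"x":0,"y":0.4,"z":0,"spin":0,"grip":1},{"x":0,"y":0.4,"z":0,"spin":0,"grip":1},{"x":0,"y":0.4,"z":0,"spin":0,"grip":1},{"x":0,"y":0.4,"z":0,"spin":0,"grip":1},{"x":0,"y":0.4,"z":0,"spin":0,"grip":1},{"x":0,"y":0.4,"z":0,"spin":0,"grip":1},{"x":0,"y":0.4,"z":0,"spin":0,"grip":1},{"x":0,"y":0.4,"z":0,"spin":0,"grip":1},{"x":0,"y":0.4,"z":0,"spin":0,"grip":1},{"x":0,"y":0.3,"z":0,"spin":0,"grip":1},{"x":0,"y":0,"z":0,"spin":0,"grip":1},{"x":0,"y":0,"z":0,"spin":0,"grip":1}]'
python3 -c "
from h import *
s=ks()"
```

```text
clock: 10.22
eef_pos: [511.8, 31.8, 125.0]
tcp_rot: [3.141, 0.0, -0.103]
contact_force: [-0.5, -0.1, 0.3]
opening: -0.002
grasp_force: 0.0
px [373.8 188.1] 64 near [  4.6 -52.7] 162.4 far [ 26.5 -86.3] 141.8 tcp loc [-3.   2.7] 125.0 [ 3.141  0.    -0.103] F [-1.  -0.2  0.4] 10.27
```

```bash
python3 -m jog '[{"x":0,"y":0.3,"z":0,"spin":0,"grip":1},{"x":0,"y":0.3,"z":0,"spin":0,"grip":1},{"x":0,"y":0.2,"z":0,"spin":0,"grip":1},{"x":0,"y":0.2,"z":0,"spin":0,"grip":1},{"x":0,"y":0,"z":0,"spin":0,"grip":1}]'
python3 -c "
from h import *
t,s=knob();ks()
a=cv2.resize(s['pixels'][150:250,300:420],None,fx=5,fy=5,interpolation=cv2.INTER_CUBIC)
cv2.imwrite('pics/s6.png',a)"
```

```text
clock: 10.68
eef_pos: [510.8, 21.9, 125.1]
tcp_rot: [3.141, 0.0, -0.103]
contact_force: [-0.4, -1.0, -0.5]
opening: 0.002
grasp_force: 0.1
knob [497.2  -9.1 173.7] loc [-13.4 -39.7] err 4.9
tcp [511.   22.  125.1] loc [-2.9 -7.4] [ 3.141 -0.    -0.103] F [-0.  -0.6  1.3] 10.78
px [376.  187.8] 63 near [ 11.1 -72.8] 153.3 far [ 11.1 -72.8] 153.3 tcp loc [-2.8 -7.3] 125.1 [ 3.141 -0.    -0.103] F [ 0.4 -0.1  0.3] 10.83
```

View pics/s6.png

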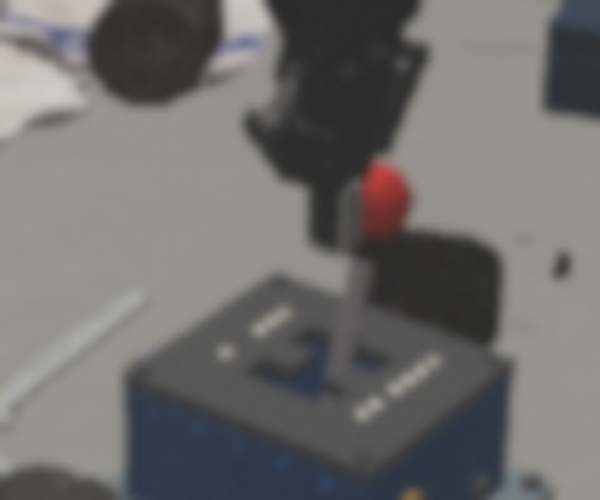

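The knob (crop (385,200)) now leans right, at about v=-40. I'll give it 6 mm more, then retreat left and up and measure.

```bash
python3 -m jog '[{"x":0,"y":0.2,"z":0,"spin":0,"grip":1},{"x":0,"y":0.2,"z":0,"spin":0,"grip":1},{"x":0,"y":0.2,"z":0,"spin":0,"grip":1},{"x":0,"y":0,"z":0,"spin":0,"grip":1},{"x":0,"y":-1,"z":0,"spin":0,"grip":1},{"x":0,"y":-2,"z":0,"spin":0,"grip":1},{"x":0,"y":0,"z":-3,"spin":0,"grip":1},{"x":0,"y":0,"z":-3,"spin":0,"grip":1},{"x":0,"y":0,"z":-3,"spin":0,"grip":1},{"x":-3,"y":0,"z":0,"spin":0,"grip":1},{"x":-4,"y":0,"z":0,"spin":0,"grip":1},{"x":0,"y":0,"z":0,"spin":0,"grip":1},{"x":0,"y":0,"z":0,"spin":0,"grip":1}]'
python3 -c "
from h import *
t,s=knob();ks()"
```

```text
clock: 11.92
eef_pos: [442.2, 53.8, 215.3]
tcp_rot: [3.142, -0.0, -0.102]
contact_force: [0.6, -0.7, -0.1]
opening: 0.002
grasp_force: 0.0
knob [505.2 -17.1 168.8] loc [ -4.6 -46.9] err 1.2
tcp [444.6  53.7 215.5] loc [-72.2  17.2] [-3.141e+00 -1.000e-03 -1.030e-01] F [-0.3  0.8 -0.1] 12.02
px [375.9 187.8] 84 near [ 11.3 -72.6] 153.2 far [ 11.3 -72.6] 153.2 tcp loc [-71.9  17.2] 215.4 [-3.141e+00 -1.000e-03 -1.030e-01] F [ 1.  -0.2  0.4] 12.07
```

Knob at local (-4.6,-46.9): right lane, neutral. Next I'll go behind it, then descend.

```bash
python3 -m jog '[{"x":0.3,"y":3.2,"z":0,"spin":0,"grip":1},{"x":0.5,"y":3.2,"z":0,"spin":0,"grip":1},{"x":0,"y":0,"z":0,"spin":0,"grip":1},{"x":0,"y":0,"z":3,"spin":0,"grip":1},{"x":0,"y":0,"z":3,"spin":0,"grip":1},{"x":0,"y":0,"z":3,"spin":0,"grip":1},{"x":0,"y":0,"z":0.2,"spin":0,"grip":1},{"x":0.6,"y":0,"z":0,"spin":0,"grip":1},{"x":0.6,"y":0,"z":0,"spin":0,"grip":1},{"x":0.6,"y":0,"z":0,"spin":0,"grip":1},{"x":0.4,"y":0,"z":0,"spin":0,"grip":1},{"x":0.4,"y":0,"z":0,"spin":0,"grip":1},{"x":0.4,"y":0,"z":0,"spin":0,"grip":1},{"x":0.4,"y":0,"z":0,"spin":0,"grip":1},{"x":0.4,"y":0,"z":0,"spin":0,"grip":1},{"x":0.4,"y":0,"z":0,"spin":0,"grip":1},{"x":0,"y":0,"z":0,"spin":0,"grip":1}]'
python3 -c "
from h import *
ks()"
```

```text
clock: 13.48
eef_pos: [487.7, -15.6, 123.2]
tcp_rot: [-3.142, -0.0, -0.103]
contact_force: [-0.9, -0.4, 0.9]
opening: 0.001
grasp_force: 0.4
px [371.1 186.4] 76 near [ 22.4 -67. ] 156.0 far [ 22.4 -67. ] 156.0 tcp loc [-22.5 -47.2] 123.1 [-3.142 -0.    -0.103] F [-0.7  0.4 -0. ] 13.53
```

```bash
python3 -m jog '[{"x":0.4,"y":0,"z":0,"spin":0,"grip":1},{"x":0.4,"y":0,"z":0.1,"spin":0,"grip":1},{"x":0.4,"y":0,"z":0.1,"spin":0,"grip":1},{"x":0.4,"y":0,"z":0.1,"spin":0,"grip":1},{"x":0.4,"y":0,"z":0.1,"spin":0,"grip":1},{"x":0.4,"y":0,"z":0.1,"spin":0,"grip":1},{"x":0.4,"y":0,"z":0.1,"spin":0,"grip":1},{"x":0.3,"y":0,"z":0,"spin":0,"grip":1},{"x":0.3,"y":0,"z":0,"spin":0,"grip":1},{"x":0,"y":0,"z":0,"spin":0,"grip":1},{"x":0,"y":0,"z":0,"spin":0,"grip":1}]'
python3 -c "
from h import *
t,s=knob();ks()"
```

```text
clock: 14.45
eef_pos: [520.8, -19.1, 117.0]
tcp_rot: [3.142, 0.0, -0.103]
contact_force: [0.4, -0.1, 0.2]
opening: -0.003
grasp_force: 0.2
no knob max() iterable argument is empty
tcp [520.9 -19.  117.2] loc [ 11.2 -47.2] [ 3.142 -0.    -0.103] F [-0.9 -0.4 -0.3] 14.55
px [360.  184.9] 75 near [ 46.8 -51.7] 158.8 far [ 46.8 -51.7] 158.8 tcp loc [ 11.2 -47.2] 117.2 [ 3.142 -0.    -0.103] F [ 0.3 -0.  -1.4] 14.6
```

```bash
python3 -m jog '[{"x":0.2,"y":0,"z":0,"spin":0,"grip":1},{"x":0.2,"y":0,"z":0,"spin":0,"grip":1},{"x":0,"y":0,"z":0,"spin":0,"grip":1}]'; python3 -m jog '[{"x":0.15,"y":0,"z":0,"spin":0,"grip":1},{"x":0.15,"y":0,"z":0,"spin":0,"grip":1},{"x":0,"y":0,"z":0,"spin":0,"grip":1}]'
python3 -c "
from h import *
ks()"
```

```text
clock: 14.85
eef_pos: [522.9, -19.3, 116.7]
tcp_rot: [3.141, 0.004, -0.103]
contact_force: [-7.5, 0.7, 2.6]
opening: -0.002
grasp_force: 3.7
clock: 15.1
eef_pos: [523.8, -19.5, 116.4]
tcp_rot: [3.141, 0.008, -0.103]
contact_force: [-14.2, 1.3, 8.3]
opening: -0.002
grasp_force: 7.2
px [359.1 185. ] 73 near [ 48.6 -50.4] 158.6 far [ 48.6 -50.4] 158.6 tcp loc [ 14.2 -47.3] 116.5 [ 3.141  0.008 -0.103] F [-13.9   2.1   8.2] 15.15
```

The force is rising to 14 N, so the stick is at the stop. I'll back straight off and look.

```bash
python3 -m jog '[{"x":-0.5,"y":0,"z":0,"spin":0,"grip":1},{"x":-1,"y":0,"z":0,"spin":0,"grip":1},{"x":-2,"y":0,"z":0,"spin":0,"grip":1},{"x":-3,"y":0,"z":0,"spin":0,"grip":1},{"x":0,"y":0,"z":-3,"spin":0,"grip":1},{"x":0,"y":0,"z":-3,"spin":0,"grip":1},{"x":0,"y":0,"z":-3,"spin":0,"grip":1},{"x":-4,"y":0,"z":-2,"spin":0,"grip":1},{"x":-3,"y":0,"z":0,"spin":0,"grip":1},{"x":0,"y":0,"z":0,"spin":0,"grip":1},{"x":0,"y":0,"z":0,"spin":0,"grip":1}]'
python3 -c "
from h import *
t,s=knob()
a=cv2.resize(s['pixels'][150:260,280:420],None,fx=4,fy=4,interpolation=cv2.INTER_CUBIC)[:440]
b=cv2.resize(t['pixels'][180:290,240:300+60],None,fx=2,fy=4)
cv2.imwrite('pics/s7.png',np.hstack([a,b]))"
```

```text
clock: 16.07
eef_pos: [395.5, -6.0, 226.3]
tcp_rot: [-3.141, -0.003, -0.103]
contact_force: [0.3, 0.3, -0.1]
opening: 0.001
grasp_force: 0.0
knob [552.7 -20.  161.6] loc [ 43.  -44.8] err 1.2
tcp [396.9  -6.1 226. ] loc [-113.4  -47.2] [-3.141e+00 -2.000e-03 -1.030e-01] F [ 0.7  0.4 -0.4] 16.17
```

View pics/s7.png

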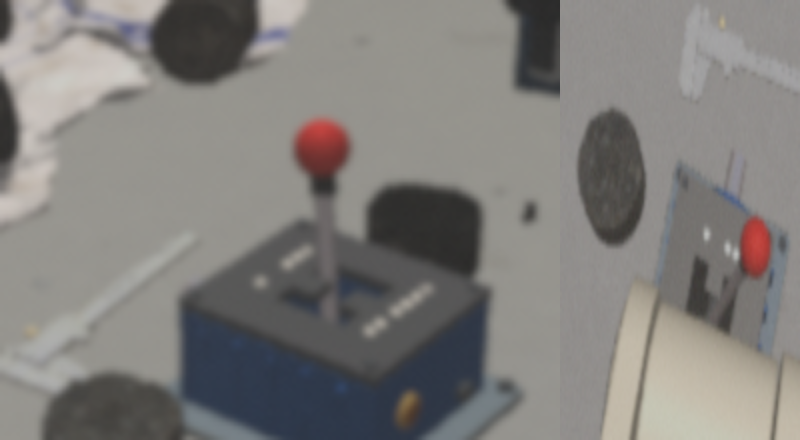

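The knob is at local (43,-45), a lean of about 0.29 forward and 0.31 right. It is home in third, with the robot clear and the bystanders in place.

```bash
python3 -c "
from rig import *
print(sign_off())"
```

```text
the job is handed in; nothing more can be done
None
```

The gearstick is in third, pushed against its stop (about 0.29 rad forward, 0.31 rad right by camera), with the robot clear; the job is handed in, but no verdict came back.

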